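Check a trolley brake lever against its stop

TASK

Check the red brake lever of the trolley handle on the test stand: with the outside of the fingers, press it in towards the bar until it is firmly against its stop, let it spring all the way back out, then press it in to its stop again and finish the program while still holding it there, so that one can see it stops short of the bar. Only push on its outer side, no harder than a hand would squeeze: do not take hold of the lever and do not touch the bar or the stand. Leave the bottle, the dish and the slide box where they are.

Things in the scene. Friction and masses are not known exactly. Their poses are not given: they have to be found in the camera images.
- handle_stand: Fixed test stand: grey base 100x260x12 mm, two posts, steel bar (rubber grip 32 mm thick) along the stand's y axis, bar axis 120 mm above the bench; clamps at the bar's ends reach 141 mm. Origin: on the bench below the bar's middle; x from lever to bar (away from the robot at yaw 0), y left along the bar, z up. The lever's bracket is left on the bar; lever and bar are open from above.
- bar_mid (a point): Point on the bar's axis in the rubber grip, behind the lever, 120 mm above the bench. From lever_pivot it lies 35 mm along +x and 92 mm along -y of the stand's frame.
- lever_pivot (a point): Point on the lever's upright pivot axis, 120 mm above the bench (lever's mid-height). In the stand's frame it lies 35 mm in front of the bar's axis (-x) and 57 mm left (+y) of the stand's origin. Stays in place; its axes turn with the lever (equal to the stand's axes when the lever is out).
- lever_pad (a point): Where to press: middle of the flat outer face, mid-height (120 mm above the bench); 48 mm to -x and 105 mm to -y of the pivot in the lever's frame, with which it turns. Its x: the pressing direction, square to the face; y: along the lever to the pivot. Red blade 8 mm thick, 22 mm high, straight from 60 mm left to 28 mm right of here; round tip 16 mm thick. 50 mm free in front of the face.
- lever_arm (a joint): Lever angle, rad: 0 fully out (rest), grows as it goes in (counter-clockwise from above), 0.30 at its slightly springy stop, where some 14 mm stay free between blade and grip and lever_pad has moved 34 mm. A spring returns it to 0 within 0.5 s when let go: at lever_pad 2 N to start, 6 N to hold it at the stop; beyond that force rises steeply.
- bottle: Bystander: small grey reagent bottle with black cap, 48 mm across, 86 mm high, standing loose in front of the stand, left of the dish. Origin at the centre of its underside.
- dish: Bystander: clear petri dish, 60 mm across, 14 mm high, lying loose in front of the stand, to the right. Origin at the centre of its underside.
- slides: Bystander: box of glass slides, blue lid on white, 30 x 82 x 31 mm, standing loose to the right of the stand. Origin at the centre of its underside.

How it is judged:
On the way, in this order (a step that is already met when the one before it is completed fails the run):
1. the fingers press the lever in to its stop (value of joint lever_arm above 0.285 rad and contact force between the fingers and lever_arm above 3 N), for 0.3 s.
2. the lever is let all the way back out (value of joint lever_arm below 0.03 rad), for 0.2 s.
3. the fingers press the lever in to its stop again (all of step 1), for 0.3 s.
At the end, for the whole second after the job is handed in: The lever has been pressed to its stop, let fully out and pressed in again; it is held in at its stop (joint above 0.285 of 0.30 rad) by the fingers pushing with more than 3 N from its outer side, nothing touches the bar or stand, and bottle, dish and slide box are within 15 mm of where they stood (all of step 3 and contact force between anything else and handle_stand below 1 N and distance of each of bottle, dish, slides from where it was at the start of the episode below 0.015 m); the arm keeps its last pose, push and grip.
It fails at once if the lever is pressed harder than 40 N (contact force between anything else and lever_arm above 40 N).
It fails at once if the lever is pinched between the fingers or pushed from its inner side: the grasp point lies within the blade or behind it while the fingers bear on it (contact force between the fingers and lever_arm above 1 N and x of the grasp point in the frame of lever_pad above 0.002 m).
It fails at once if the bar or the stand is touched (contact force between any of the fingers, the arm and handle_stand above 2 N).
It fails at once if the bottle, the dish or the slide box is moved or lifted by more than 15 mm (distance of any of bottle, dish, slides from where it was at the start of the episode above 0.015 m).
It also fails if it takes over 42 s, if anything falls off the work surface, if the arm or the gripper's body presses on something with over 40 N, if the wrist force passes 120 N, or if a joint passes its speed limit or range.

ROBOT

A 7-joint arm with a two-finger parallel gripper is mounted at the origin on a cart in front of the work surface, level with it; the furniture and walls round the work are solid. World frame = base frame: x ahead of the robot, y to its left, z up, the work surface at z = 0. Lengths are in m, angles in rad, forces in N, time in s.
With the tool pointing down it reaches from about 0.425 to 0.875 m from the base axis. Payload 4.7 kg.
Tool frame: the origin (TCP) lies midway between the tips of the shut fingers; the grasp point (between the pads) lies 19 mm behind it; z points along the fingers, y is the direction in which the jaws open and shut (so a half turn about z gives the same grasp; the last joint's range is limited). The gripper opens to 87 mm and grips with 3 to 60 N. Pads are 19 mm wide; open, the fingers measure 117 mm over their backs; the gripper's body (75 mm by 190 mm) begins 51 mm behind the grasp point.
Start: joints at [1.347, 0.321, -0.07, 1.45, 0.023, 1.371, -0.057], TCP at [0.153, -0.632, 0.223] pointing down, gripper open.
Joint ranges: [-2.86, 2.86], [-0.3, 2.09], [-1.38, 1.24], [0.06, 2.45], [-1.56, 4.7], [0.09, 2.05], [-2.69, 2.69]. Speed limits (rad/s): [2.57, 2.57, 3.14, 3.14, 3.14, 3.14, 3.14].

INTERFACE

Orientations are given as a rotation vector (axis times angle).
In Python, from bench import monitor, eyes, order gives the robot as it stands. The module is installed in compiled form; this text tells all that it offers.
- The arm moves only by the shell command python3 -m pendant 'ROWS' [FORCE]. ROWS is JSON, a list of rows, each a list of 3 entries, a list of its own where there are three numbers: the turn, a rotation vector about the tool's x, y, z in degrees, then the shift along the tool's x, y, z in m, then the gripper command: -1 is fully open, 1 is shut, values between are in proportion. In form: [[[rx, ry, rz], [tx, ty, tz], hand], ...]. A call has 1 to 8 rows; each row shifts and turns the commanded pose from where the row before left it, along the tool's axes as they then stand; what a row does not reach is not made up. A row lasts 1/8 s, in which the tool goes at most 62.5 mm and 10.7 degrees, less where a joint would pass 70% of its speed; a pose out of reach is approached as far as the arm can. A call is refused whole if a number of a shift passes 0.0625 or a number of a turn 10.7, either way. A call with a gripper value outside its range is refused whole. The fingers move at their own pace and stop on an object; FORCE is the grip in N (left out, the last holds). Time passes only in rows, so rows that do not move let the fingers close. It gives the time, the measured TCP pose, the force and the opening at its end, in the units of the state.
- monitor.get_state(): the state, without advancing time (a new reading comes with each control period).
- eyes.get_image(name): name is "scene" or "top"; returns a dict with "color" (400x640x3 uint8, red, green, blue), "range_z" (400x640 float32, m along the optical axis (not along the pixel's ray), 0 where there is no reading), "fx", "fy", "cx", "cy" (pixels), "world_to_cam" (4x4, takes a point from world to camera coordinates). Camera axes: x right, y up, looking along -z (the intrinsics and any distortion apply to the point x, -y, -z); pixel columns grow to the right and rows downward; lengths in m; the calibration is good to about 2 mm. A picture is of the moment at which its call begins.
- order.close_job(): hands the job in, once; it reports no verdict.
The state is a dict: "time": time; "joint_positions": joint angles; "qd": joint speeds; "joint_torque": joint torques, N m; "position": TCP position; "tool_rot": TCP orientation; "ft_force": force on the tool from outside, world axes, zero at the start; "torque": the same for the moment, N m; "grip_width": opening from 0.0 (shut) to 1.0 (fully open).
Only numpy, scipy, OpenCV 4.12 (cv2) and the standard library are available. Lean on these libraries where they do the work, as an engineer would, in place of code of your own. Each camera call takes 0.05 s, during which the arm holds its last target.

## Working session

There is one attempt and no reset: what is moved stays moved. The work goes in short steps, Python scripts to look and compute and a shell command to move; the robot and the scene stay as the last step left them, time stands still between calls to the robot, and variables do not carry over. Pictures are saved under pics/ and viewed, and the job is handed in when it is done.

```bash
mkdir -p pics
python3 - <<'E'
from bench import monitor, eyes
import cv2,numpy as np
print(monitor.get_state())
for n in("scene","top"):
    d=eyes.get_image(n); cv2.imwrite(f"pics/{n}0.png",d["color"][:,:,::-1]); np.savez(f"/tmp/{n}0.npz",**d)
    print(n,d["fx"],d["fy"],d["cx"],d["cy"],np.round(d["world_to_cam"],3), d.keys())
E
```

```text
{'time': 0.0, 'joint_positions': array([ 1.34709509,  0.32181645, -0.07006515,  1.45170184,  0.0226243 ,
        1.37079262, -0.05685801]), 'qd': array([ 2.12075094e-04,  9.15469778e-04,  1.12613780e-04,  8.79681864e-04,
       -7.61024582e-05,  2.57996699e-04,  4.93719066e-04]), 'joint_torque': array([-4.02518690e-04, -4.91289425e+01, -4.03987085e-01, -3.12529314e+01,
       -6.37701340e-02,  4.37008368e-02,  1.78666255e-04]), 'position': array([ 0.1529156 , -0.63117568,  0.22145215]), 'tool_rot': array([-3.11751576e+00, -3.72525228e-01,  5.61081014e-04]), 'ft_force': array([-0.48056034,  0.65477801,  0.0405908 ]), 'torque': array([-0.03926707, -0.00509826, -0.00282326]), 'grip_width': 1.000955376082641}
scene 461.7015553258746 461.7015553258746 320.30962147180264 194.10209018104842 [[-0.67  -0.743  0.019  0.199]
 [ 0.492 -0.425  0.76  -0.453]
 [-0.557  0.518  0.649 -0.568]
 [ 0.     0.     0.     1.   ]] dict_keys(['color', 'range_z', 'fx', 'fy', 'cx', 'cy', 'world_to_cam'])
top 397.33284070734544 397.33284070734544 324.82693298855486 202.4513305374829 [[ 0.01  -1.     0.002 -0.225]
 [ 0.979  0.01   0.203 -0.545]
 [-0.203 -0.     0.979 -0.831]
 [ 0.     0.     0.     1.   ]] dict_keys(['color', 'range_z', 'fx', 'fy', 'cx', 'cy', 'world_to_cam'])
```

View pics/scene0.png

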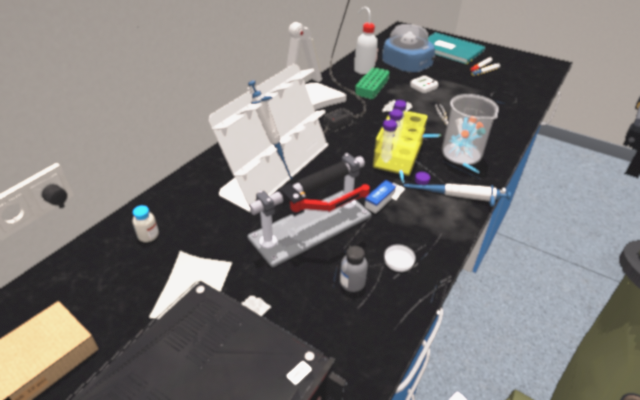

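View pics/top0.png

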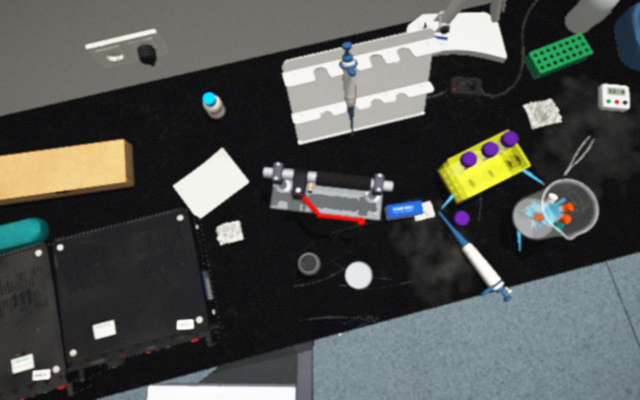

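The scene view shows the red lever at (295–370, 185–210), the bottle at (353,270) and the dish at (399,258). In the top view the lever runs from (305,198) to (365,222), the bar is at (328,182), the bottle at (308,263), the dish at (358,275) and the slide box at (410,210).

```bash
cat > h.py <<'E'
import numpy as np,cv2
def load(n,k=0): return dict(np.load(f"/tmp/{n}{k}.npz"))
def ray(d,uv):
    uv=np.atleast_2d(uv).astype(float)
    c=np.c_[(uv[:,0]-d["cx"])/d["fx"],-(uv[:,1]-d["cy"])/d["fy"],-np.ones(len(uv))]
    R=d["world_to_cam"][:3,:3];t=d["world_to_cam"][:3,3]
    return -R.T@t, c@R
def plane(d,uv,z):
    o,r=ray(d,uv); s=(z-o[2])/r[:,2]; return o+s[:,None]*r
def depthpts(d,uv):
    o,r=ray(d,uv); uv=np.atleast_2d(uv).astype(int); return o+d["range_z"][uv[:,1],uv[:,0]][:,None]*r
def red(d):
    h=cv2.cvtColor(d["color"],cv2.COLOR_RGB2HSV)
    return (((h[...,0]<8)|(h[...,0]>172))&(h[...,1]>150)&(h[...,2]>90))
E
python3 - <<'E'
from h import *
for n,win in(("top",(250,160,400,240)),("scene",(240,150,390,230))):
    d=load(n); m=red(d); w=np.zeros_like(m); w[win[1]:win[3],win[0]:win[2]]=1; m&=w.astype(bool)
    v,u=np.nonzero(m); uv=np.c_[u,v]; P=depthpts(d,uv)
    print(n,len(u),u.min(),u.max(),v.min(),v.max(),np.percentile(P[:,2],[5,25,50,75,95]).round(3))
    im=d["color"][win[1]:win[3],win[0]:win[2],::-1].copy()
    cv2.imwrite(f"pics/{n}crop.png",cv2.resize(im,None,fx=5,fy=5,interpolation=cv2.INTER_NEAREST))
    if n=="top":
        Q=plane(d,uv,0.131)
        for y in range(u.min(),u.max()+1,3):
            s=u==y; print(y,v[s].min(),v[s].max(),Q[s][:,:2].mean(0).round(4),P[s][:,2].max().round(3))
E
```

```text
top 347 301 365 195 225 [0.123 0.129 0.13  0.132 0.133]
301 197 199 [ 0.5403 -0.1707] 0.129
304 195 202 [ 0.5393 -0.1769] 0.132
307 198 204 [ 0.5342 -0.1831] 0.132
310 201 207 [ 0.528  -0.1894] 0.131
313 205 212 [ 0.5187 -0.1956] 0.133
316 209 216 [ 0.5105 -0.2018] 0.132
319 213 217 [ 0.5054 -0.208 ] 0.134
322 214 217 [ 0.5045 -0.2141] 0.131
325 214 218 [ 0.5035 -0.2202] 0.132
328 215 218 [ 0.5025 -0.2262] 0.133
331 215 218 [ 0.5026 -0.2323] 0.132
334 215 219 [ 0.5016 -0.2384] 0.132
337 216 219 [ 0.5007 -0.2445] 0.133
340 216 219 [ 0.5007 -0.2505] 0.132
343 216 220 [ 0.4998 -0.2566] 0.132
346 217 220 [ 0.4988 -0.2627] 0.132
349 217 220 [ 0.4989 -0.2688] 0.134
352 217 221 [ 0.4979 -0.2748] 0.133
355 218 221 [ 0.4969 -0.2809] 0.132
358 218 224 [ 0.4939 -0.2869] 0.134
361 218 225 [ 0.493 -0.293] 0.133
364 219 223 [ 0.4941 -0.299 ] 0.132
scene 631 290 369 184 211 [-0.     0.12   0.126  0.129  0.131]
```

View pics/topcrop.png

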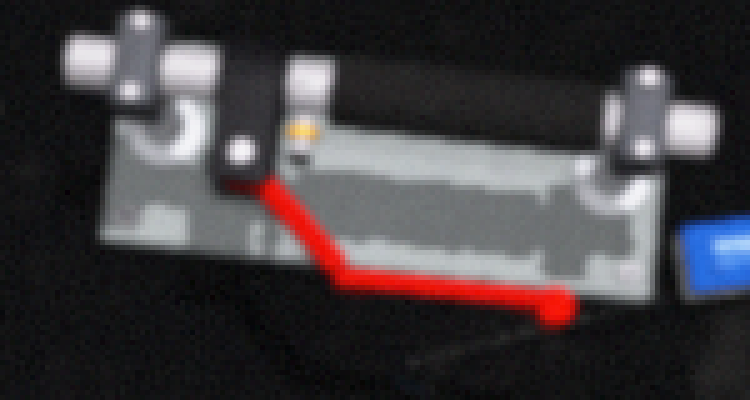

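Run:
```python
from h import *
d=load("top"); m=red(d); v,u=np.nonzero(m); s=(u>=320)&(u<=355)&(v>190)&(v<230)
Q=plane(d,np.c_[u[s],v[s]],0.131)[:,:2]
us=np.unique(u[s]); C=np.array([Q[u[s]==k].mean(0) for k in us])
p=np.polyfit(C[:,1],C[:,0],1); yaw=-np.arctan(p[0]); print("blade yaw",yaw)
# bar yaw from clamp bolts, (crop/5 + offset) at z~.141
b=plane(d,[[250+140/5,160+20/5],[250+649/5,160+76/5],[250+130/5,160+90/5],[250+643/5,160+143/5]],0.141)
print("clamp bolts",b.round(4)); 
for a,c in((0,1),(2,3)): e=b[a]-b[c]; print("bar yaw",np.arctan2(-e[0],e[1]),np.hypot(e[0],e[1]))
cl=b[:,:2].mean(0);print("bar centre",cl)
piv=plane(d,[[250+240/5,160+150/5]],0.141)[0,:2]; print("pivot bolt",piv)
R=lambda a:np.array([[np.cos(a),-np.sin(a)],[np.sin(a),np.cos(a)]])
A=R(yaw)
print("pad from pivot",piv+A@[-.048,-.105],"pad from bar centre",cl+A@[-.083,-.048])
tip=plane(d,[[250+556/5,160+307/5]],.131)[0,:2]; print("tip",tip)
print("blade centre-> pad face at y of pad:")
for y in(-.26,-.265,-.27): print(np.array([np.polyval(p,y),y])+A@[-.004,0])
# scene view check of blade top edges
g=cv2.cvtColor(d["color"],cv2.COLOR_RGB2HSV)
print("bottle cap top",plane(d,[[308,263]],.086),"dish",plane(d,[[358,275]],.01),"slides",plane(d,[[410,210]],.031))
s2=load("scene"); m=red(s2);v,u=np.nonzero(m);k=(u>290)&(u<370)&(v>180)&(v<212);P=depthpts(s2,np.c_[u[k],v[k]]);P=P[(P[:,2]>.11)&(P[:,2]<.134)]
L=((P[:,:2]-piv)@A); 
for y in np.arange(-.14,-.03,.01):
  q=(abs(L[:,1]-y)<.005)
  if q.sum(): print("scene lever-frame y",round(y,3),"x range",np.percentile(L[q,0],[5,50,95]).round(4))
```

```text
blade yaw -0.10681241644324696
clamp bolts [[ 0.6091 -0.1226  0.141 ]
 [ 0.5874 -0.3313  0.141 ]
 [ 0.5794 -0.1195  0.141 ]
 [ 0.5593 -0.3284  0.141 ]]
bar yaw -0.10356253578811553 0.2098782493992254
bar yaw -0.09597190959884733 0.20984652255539643
bar centre [ 0.58380073 -0.22542203]
pivot bolt [ 0.55466902 -0.16491888]
pad from pivot [ 0.49574858 -0.26420323] pad from bar centre [ 0.49615649 -0.26429989]
tip [ 0.49317933 -0.29338238]
blade centre-> pad face at y of pad:
[ 0.49546188 -0.25957356]
[ 0.49492578 -0.26457356]
[ 0.49438967 -0.26957356]
bottle cap top [[ 0.41130779 -0.18563345  0.086     ]] dish [[ 0.38949711 -0.29629411  0.01      ]] slides [[ 0.53653897 -0.4145993   0.031     ]]
scene lever-frame y -0.14 x range [-0.0522 -0.048  -0.0411]
scene lever-frame y -0.13 x range [-0.0531 -0.0486 -0.0417]
scene lever-frame y -0.12 x range [-0.049  -0.0463 -0.0412]
scene lever-frame y -0.11 x range [-0.0473 -0.0463 -0.0413]
scene lever-frame y -0.1 x range [-0.0474 -0.0457 -0.041 ]
scene lever-frame y -0.09 x range [-0.0477 -0.0458 -0.042 ]
scene lever-frame y -0.08 x range [-0.0477 -0.0458 -0.0417]
scene lever-frame y -0.07 x range [-0.0485 -0.046  -0.0437]
scene lever-frame y -0.06 x range [-0.048  -0.0463 -0.0431]
scene lever-frame y -0.05 x range [-0.0483 -0.0464 -0.0419]
scene lever-frame y -0.04 x range [-0.0465 -0.0386 -0.0308]
scene lever-frame y -0.03 x range [-0.0357 -0.0293 -0.0199]
```

```bash
cat > g.py <<'E'
import numpy as np
from scipy.spatial.transform import Rotation as Ro
R=lambda a:np.array([[np.cos(a),-np.sin(a)],[np.sin(a),np.cos(a)]])
yaw=-0.103; piv=np.array([.5547,-.1649])
def pad(q): return piv+R(yaw+q)@[-.048,-.105]
E
python3 - <<'E'
from g import *
from bench import monitor
s=monitor.get_state(); T=Ro.from_rotvec(s["tool_rot"])*Ro.from_euler('z',5,degrees=True)
t=np.r_[pad(0)+R(yaw)@[-.035,0],.22]
print(T.as_matrix().round(3)); print(t, pad(0),pad(.3)); print("tool shift",T.inv().apply(t-s["position"]))
E
```

```text
[[ 0.989  0.15  -0.   ]
 [ 0.15  -0.989  0.002]
 [-0.    -0.002 -1.   ]]
[ 0.461344   -0.26080963  0.22      ] [ 0.4961585  -0.26440826] [ 0.52817987 -0.27726406]
tool shift [ 0.36044526 -0.31998854  0.00206285]
```

```bash
python3 -m pendant '[[[0,0,5],[0,0,0],1],[[0,0,0],[0.02,-0.018,0],1],[[0,0,0],[0.03,-0.027,0],1],[[0,0,0],[0.03,-0.027,0],1],[[0,0,0],[0.03,-0.027,0],1],[[0,0,0],[0.03,-0.027,0],1],[[0,0,0],[0.03,-0.027,0],1],[[0,0,0],[0.03,-0.027,0],1]]' 20
python3 -m pendant '[[[0,0,0],[0.03,-0.027,0],1],[[0,0,0],[0.03,-0.027,0],1],[[0,0,0],[0.03,-0.027,0],1],[[0,0,0],[0.03,-0.026,0],1],[[0,0,0],[0.025,-0.020,0],1],[[0,0,0],[0.015,-0.01,0],1],[[0,0,0],[0,0,0],1],[[0,0,0],[0,0,0],1]]'
python3 - <<'E'
from g import *
from bench import monitor,eyes
import cv2
s=monitor.get_state(); T=Ro.from_rotvec(s["tool_rot"])
t=np.r_[pad(0)+R(yaw)@[-.035,0],.105]
print(s["position"],s["grip_width"],s["ft_force"],T.as_matrix().round(3)); print("tool shift",T.inv().apply(t-s["position"]))
for n in("scene","top"): cv2.imwrite(f"pics/{n}1.png",eyes.get_image(n)["color"][:,:,::-1])
E
```

```text
time: 1.1
position: [0.3244, -0.4224, 0.2222]
tool_rot: [-3.132, -0.236, 0.001]
ft_force: [-0.2, -0.1, 0.1]
grip_width: 0.171
time: 2.1
position: [0.4604, -0.2659, 0.2223]
tool_rot: [3.133, 0.233, -0.002]
ft_force: [-0.9, -0.8, 0.6]
grip_width: 0.003
[ 0.46036235 -0.26585282  0.22227981] 0.0029582143449139735 [-0.86842243 -0.77856343  0.57679013] [[ 0.989  0.148 -0.001]
 [ 0.148 -0.989 -0.001]
 [-0.001  0.    -1.   ]]
tool shift [ 0.00185221 -0.00488369  0.11727604]
```

View pics/scene1.png

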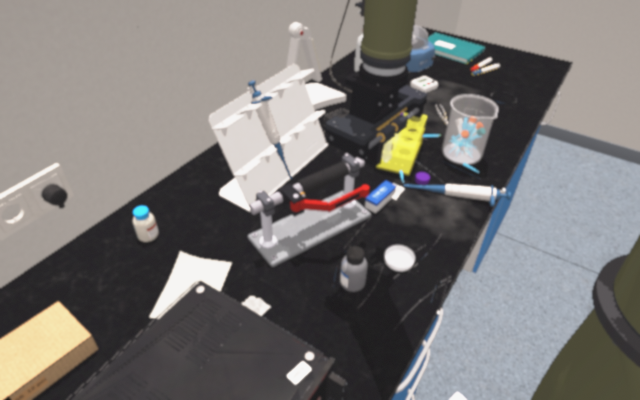

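View pics/top1.png

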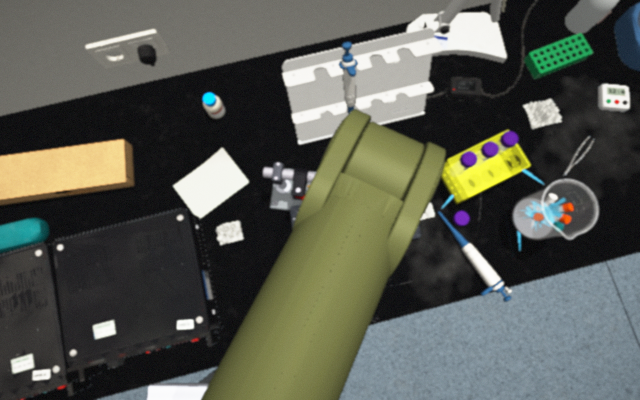

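Run:
```python
from h import *
from bench import monitor,eyes
p=monitor.get_state()["position"]
for n in("scene","top"):
    d=load(n); M=d["world_to_cam"]; o,_=ray(d,[[0,0]]); print(n,"cam at",o)
    for q in(p,[.496,-.264,.12],[.46,-.266,.105],[.46,-.266,.35]):
        c=M@np.r_[q,1]; print(np.round(q,3),d["fx"]*c[0]/-c[2]+d["cx"],d["cy"]-d["fy"]*c[1]/-c[2],-c[2])
d=eyes.get_image("scene"); r=d["range_z"]
uv=[[330,125],[350,130],[390,125],[380,60],[415,100]]; print([r[b,a] for a,b in uv]); print(depthpts(d,uv))
c=d["color"][30:170,300:460,::-1]; cv2.imwrite("pics/c2.png",cv2.resize(c,None,fx=4,fy=4))
```

```text
scene cam at [0.04005855 0.24977294 0.71006734]
[ 0.46  -0.266  0.222] 372.45985924417073 163.1124451800573 0.8178266592802198
[ 0.496 -0.264  0.12 ] 353.68590858055893 197.29102848542195 0.9031738360802637
[ 0.46  -0.266  0.105] 367.104734045827 211.91982404555273 0.8939129524314965
[ 0.46  -0.266  0.35 ] 380.08830901784125 98.75048836475442 0.7348063809208907
top cam at [ 0.3673515  -0.21963485  0.92455704]
[ 0.46  -0.266  0.222] 350.57936101080725 231.45131197985614 0.7064471390446627
[ 0.496 -0.264  0.12 ] 346.35343259198163 220.73325293577105 0.8139310122296697
[ 0.46  -0.266  0.105] 346.9440662378689 239.10197104430543 0.8213266073709121
[ 0.46  -0.266  0.35 ] 356.38650994391753 220.30780484654997 0.5814068508516628
[np.float32(0.7039551), np.float32(0.6940766), np.float32(0.7407796), np.float32(0.656065), np.float32(0.77500194)]
[[ 0.47381832 -0.17064806  0.33327771]
 [ 0.44390401 -0.18388262  0.33340788]
 [ 0.43205279 -0.26412252  0.31535047]
 [ 0.44216401 -0.2340117   0.43044193]
 [ 0.44270322 -0.33683763  0.32979439]]
```

View pics/c2.png

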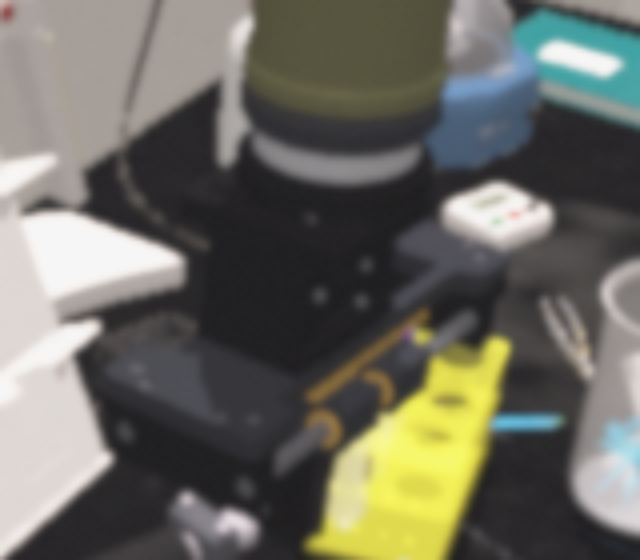

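The gripper (body around (385,110) in the scene view) hangs above and in front of the lever. Its depth matches the measured TCP. Next I lower it in front of the lever.

```bash
python3 -m pendant '[[[0,0,0],[0.002,-0.005,0.02],1],[[0,0,0],[0,0,0.025],1],[[0,0,0],[0,0,0.025],1],[[0,0,0],[0,0,0.025],1],[[0,0,0],[0,0,0.015],1],[[0,0,0],[0,0,0.007],1],[[0,0,0],[0,0,0],1]]'
python3 - <<'E'
from h import *
from g import *
from bench import monitor,eyes
s=monitor.get_state();print(s["time"],s["position"],s["ft_force"],"x,y from pad",R(yaw).T@(s["position"][:2]-pad(0)))
d=eyes.get_image("scene"); c=d["color"][120:270,260:440,::-1]; cv2.imwrite("pics/c3.png",cv2.resize(c,None,fx=4,fy=4))
E
```

```text
time: 3.12
position: [0.4628, -0.2593, 0.1057]
tool_rot: [3.133, 0.236, 0.0]
ft_force: [0.0, 0.3, 0.2]
grip_width: 0.002
3.125 [ 0.4627527  -0.25929843  0.10567049] [0.002019   0.32163704 0.15453253] x,y from pad [-0.03375414  0.00164803]
```

View pics/c3.png

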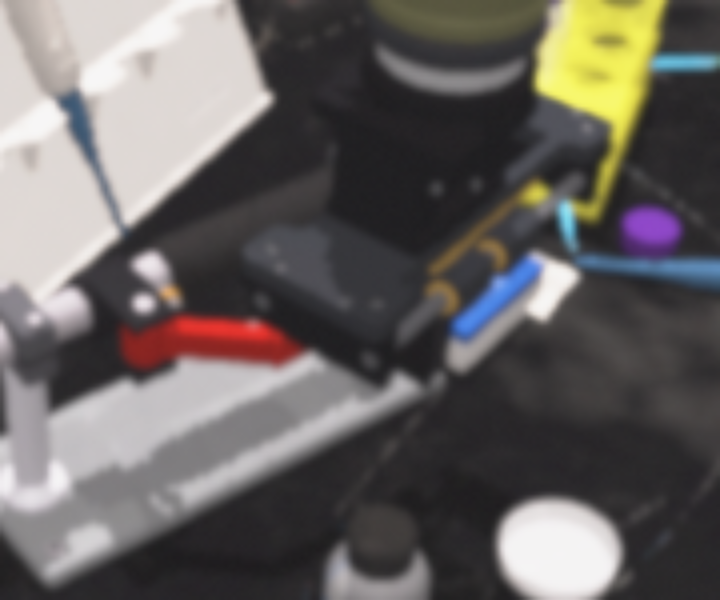

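```bash
python3 -m pendant '[[[0,0,0],[0.006,0.003,0],1],[[0,0,0],[0.006,0.003,0],1],[[0,0,0],[0.006,0.003,0],1],[[0,0,0],[0.006,0.003,0],1],[[0,0,0],[0,0,0],1]]'
python3 -m pendant '[[[0,0,0],[0.005,0.002,0],1],[[0,0,0],[0.005,0.002,0],1],[[0,0,0],[0.005,0.002,0],1],[[0,0,0],[0,0,0],1]]'
```

```text
time: 3.8
position: [0.488, -0.2678, 0.1053]
tool_rot: [-3.133, -0.236, 0.002]
ft_force: [-3.3, -0.9, 1.0]
grip_width: 0.008
time: 4.3
position: [0.5027, -0.2732, 0.1052]
tool_rot: [3.131, 0.233, -0.004]
ft_force: [-4.9, -3.8, 2.2]
grip_width: 0.005
```

```bash
python3 -m pendant '[[[0,0,0],[0.004,0.002,0],1],[[0,0,0],[0.003,0.001,0],1],[[0,0,0],[0,0,0],1],[[0,0,0],[0,0,0],1]]'
python3 -m pendant '[[[0,0,0],[0.002,0,0],1],[[0,0,0],[0,0,0],1]]'
```

```text
time: 4.8
position: [0.5096, -0.2753, 0.1052]
tool_rot: [3.131, 0.233, -0.005]
ft_force: [-4.8, -4.8, 1.5]
grip_width: 0.002
time: 5.05
position: [0.5112, -0.2756, 0.1052]
tool_rot: [3.13, 0.232, -0.006]
ft_force: [-6.3, -3.5, 0.8]
grip_width: 0.005
```

```bash
for i in 1; do python3 -m pendant '[[[0,0,0],[0.002,0,0],1],[[0,0,0],[0,0,0],1]]'; done
python3 -m pendant '[[[0,0,0],[0.002,0,0],1],[[0,0,0],[0,0,0],1]]'
python3 - <<'E'
from h import *
from g import *
from bench import monitor,eyes
s=monitor.get_state();T=Ro.from_rotvec(s["tool_rot"]).as_matrix();print(s["position"],"force in tool x,y",(T.T@s["ft_force"]).round(1))
x=s["position"][:2]
for q in(.2,.25,.27,.28,.3,.32):
  print(q,"lever frame TCP rel pad",(R(yaw+q).T@(x-pad(q))).round(4))
d=eyes.get_image("scene"); np.savez("/tmp/scene4.npz",**d); c=d["color"][120:270,260:440,::-1]; cv2.imwrite("pics/c4.png",cv2.resize(c,None,fx=4,fy=4))
E
```

```text
time: 5.3
position: [0.5127, -0.2756, 0.1051]
tool_rot: [3.13, 0.232, -0.007]
ft_force: [-7.6, -6.0, 2.7]
grip_width: 0.003
time: 5.55
position: [0.5143, -0.276, 0.1051]
tool_rot: [3.129, 0.231, -0.008]
ft_force: [-7.4, -6.9, 1.3]
grip_width: 0.004
[ 0.51433103 -0.27604022  0.1050835 ] force in tool x,y [-8.4  5.7 -1.3]
0.2 lever frame TCP rel pad [-0.0029 -0.0017]
0.25 lever frame TCP rel pad [-0.0082  0.001 ]
0.27 lever frame TCP rel pad [-0.0103  0.0021]
0.28 lever frame TCP rel pad [-0.0113  0.0027]
0.3 lever frame TCP rel pad [-0.0133  0.0039]
0.32 lever frame TCP rel pad [-0.0154  0.0052]
```

View pics/c4.png

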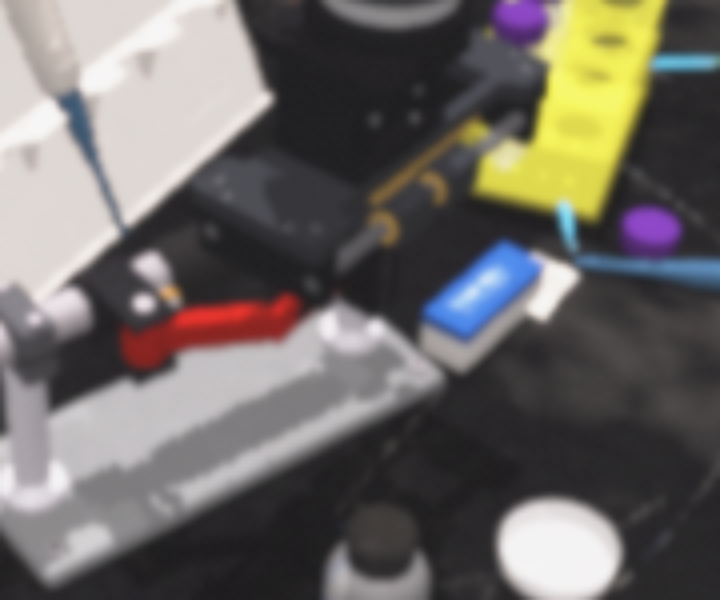

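Run:
```python
from h import *
from g import *
d=load("scene",4); m=red(d);v,u=np.nonzero(m);k=(u>280)&(u<370)&(v>180)&(v<215);uv=np.c_[u[k],v[k]];P=depthpts(d,uv)
ok=(P[:,2]>.1)&(P[:,2]<.135);P=P[ok];uv=uv[ok]
L=(P[:,:2]-piv)@R(yaw)
for y in np.arange(-.15,0,.01):
  q=abs(L[:,1]-y)<.005
  if q.sum(): print(round(y,3),q.sum(),np.percentile(L[q,0],[5,50,95]).round(4),P[q,2].max().round(3),uv[q].mean(0).round())
M=d["world_to_cam"]
for nm,q in(("tcp",[.5143,-.276,.105]),("grasp",[.5143,-.276,.124]),("tip.3",np.r_[piv+R(yaw+.3)@[-.044,-.136],.131]),("pad.3",np.r_[pad(.3),.12])):
  c=M@np.r_[q,1]; print(nm,d["fx"]*c[0]/-c[2]+d["cx"],d["cy"]-d["fy"]*c[1]/-c[2])
```

```text
-0.07 12 [-0.031  -0.0296 -0.0251] 0.131 [333. 196.]
-0.06 34 [-0.0331 -0.0311 -0.0261] 0.133 [330. 199.]
-0.05 41 [-0.0309 -0.0272 -0.0207] 0.131 [325. 200.]
-0.04 48 [-0.0265 -0.0219 -0.015 ] 0.131 [319. 201.]
-0.03 42 [-0.0209 -0.0174 -0.0102] 0.132 [313. 201.]
-0.02 44 [-0.0171 -0.0129 -0.0066] 0.131 [308. 202.]
-0.01 35 [-0.0119 -0.0088 -0.0068] 0.13 [303. 204.]
tcp 350.94836840912075 195.86435107300878
grasp 351.5378225344305 188.6154882766554
tip.3 354.18759816061845 173.96783839384457
pad.3 346.9746825442854 186.52999857063472
```

```bash
python3 -m pendant '[[[0,0,0],[0.002,0.001,0],1],[[0,0,0],[0,0,0],1]]'
python3 -m pendant '[[[0,0,0],[0.001,0.001,0],1],[[0,0,0],[0,0,0],1]]'
```

```text
time: 5.85
position: [0.5164, -0.2766, 0.1051]
tool_rot: [3.13, 0.231, -0.008]
ft_force: [-7.3, -6.1, 1.8]
grip_width: 0.007
time: 6.1
position: [0.5166, -0.2767, 0.105]
tool_rot: [3.131, 0.232, -0.012]
ft_force: [-10.4, -5.1, 4.3]
grip_width: 0.006
```

```bash
python3 -m pendant '[[[0,0,0],[0.001,0.0005,0],1],[[0,0,0],[0,0,0],1]]'
python3 -m pendant '[[[0,0,0],[0.001,0.0005,0],1],[[0,0,0],[0,0,0],1]]'
```

```text
time: 6.35
position: [0.5166, -0.2768, 0.105]
tool_rot: [3.132, 0.232, -0.015]
ft_force: [-13.9, -3.5, 6.5]
grip_width: 0.003
time: 6.6
position: [0.5166, -0.2768, 0.1049]
tool_rot: [3.133, 0.232, -0.019]
ft_force: [-15.8, -2.8, 8.1]
grip_width: 0.002
```

```bash
python3 -m pendant '[[[0,0,0],[0,0,0],1],[[0,0,0],[0,0,0],1],[[0,0,0],[0,0,0],1],[[0,0,0],[0,0,0],1]]'
python3 - <<'E'
from h import *
from g import *
from bench import monitor,eyes
s=monitor.get_state();T=Ro.from_rotvec(s["tool_rot"]).as_matrix();print(s["time"],s["position"],"F tool",(T.T@s["ft_force"]).round(1), "F lever",(R(yaw+.3).T@s["ft_force"][:2]).round(1));print(T.round(3))
x=s["position"][:2]
print((R(yaw+.3).T@(x-pad(.3))).round(4))
for n in("scene","top"):
  d=eyes.get_image(n); np.savez(f"/tmp/{n}5.npz",**d)
  c=d["color"][150:250,240:400,::-1] if n=="scene" else d["color"][150:250,250:410,::-1]; cv2.imwrite(f"pics/{n}5.png",cv2.resize(c,None,fx=5,fy=5))
E
```

```text
time: 7.1
position: [0.5166, -0.2768, 0.105]
tool_rot: [3.133, 0.232, -0.018]
ft_force: [-15.7, -3.2, 7.5]
grip_width: 0.009
7.1 [ 0.51662825 -0.27677498  0.10496433] F tool [-16.1   0.8  -7.3] F lever [-16.   -0.1]
[[ 0.989  0.147 -0.012]
 [ 0.147 -0.989 -0.001]
 [-0.012 -0.    -1.   ]]
[-0.0112  0.0027]
```

View pics/scene5.png

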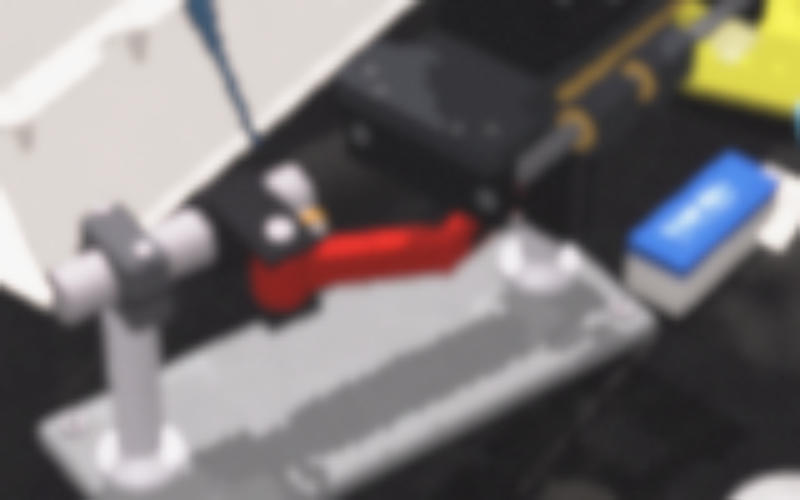

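View pics/top5.png

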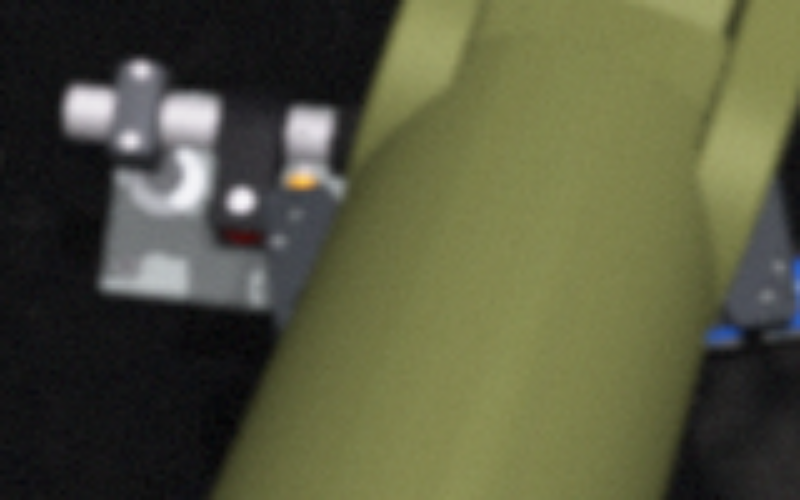

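Crop views show the gripper body over the lever, and the lever swung in with its bend at about (335,195) in the scene image. The force is about 16 N, square to the face, and the TCP no longer advances, so the lever is at its stop. Now I let it out.

```bash
python3 -m pendant '[[[0,0,0],[-0.005,-0.002,0],1],[[0,0,0],[-0.012,-0.005,0],1],[[0,0,0],[-0.015,-0.006,0],1],[[0,0,0],[-0.015,-0.006,0],1],[[0,0,0],[-0.010,-0.005,0],1],[[0,0,0],[0,0,0],1],[[0,0,0],[0,0,0],1],[[0,0,0],[0,0,0],1]]'
python3 -m pendant '[[[0,0,0],[0,0,0],1],[[0,0,0],[0,0,0],1],[[0,0,0],[0,0,0],1],[[0,0,0],[0,0,0],1]]'
python3 - <<'E'
from h import *
from g import *
from bench import monitor,eyes
s=monitor.get_state();print(s["time"],s["position"],s["ft_force"],"rel pad",R(yaw).T@(s["position"][:2]-pad(0)))
d=eyes.get_image("scene"); m=red(d);v,u=np.nonzero(m);k=(u>280)&(u<375)&(v>170)&(v<215);uv=np.c_[u[k],v[k]];P=depthpts(d,uv)
P=P[(P[:,2]>.1)&(P[:,2]<.135)];L=(P[:,:2]-piv)@R(yaw)
for y in np.arange(-.15,0,.01):
  q=abs(L[:,1]-y)<.005
  if q.sum()>3: print(round(y,3),q.sum(),np.percentile(L[q,0],[5,50,95]).round(4))
c=d["color"][150:250,240:400,::-1]; cv2.imwrite(f"pics/c6.png",cv2.resize(c,None,fx=5,fy=5))
E
```

```text
time: 8.2
position: [0.4633, -0.2591, 0.1056]
tool_rot: [3.133, 0.237, 0.001]
ft_force: [0.4, 0.4, -0.9]
grip_width: 0.004
time: 8.7
position: [0.4627, -0.2591, 0.1055]
tool_rot: [3.133, 0.236, -0.0]
ft_force: [0.6, 0.1, -0.5]
grip_width: 0.006
8.7 [ 0.46271223 -0.25908965  0.10552827] [ 0.64556911  0.14827214 -0.53325124] rel pad [-0.03381586  0.00185154]
-0.05 23 [-0.0492 -0.0465 -0.0396]
-0.04 54 [-0.0446 -0.0386 -0.0327]
-0.03 58 [-0.0365 -0.029  -0.021 ]
-0.02 58 [-0.0263 -0.0207 -0.0113]
-0.01 52 [-0.0167 -0.0119 -0.0079]
```

View pics/c6.png

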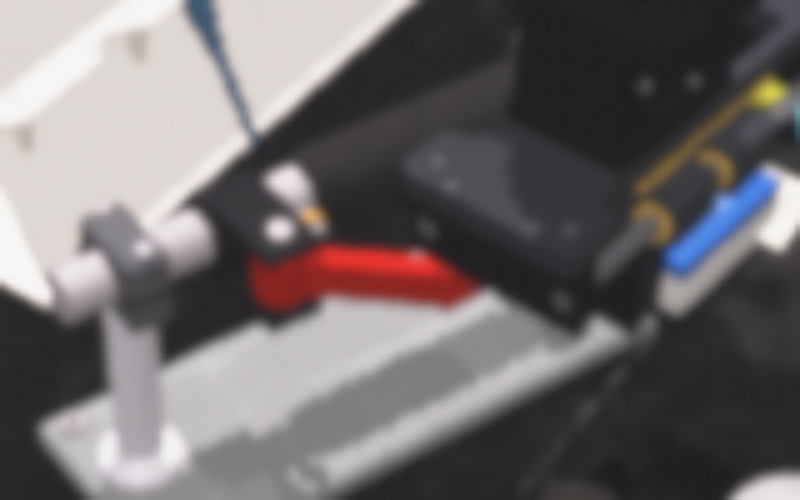

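The lever is fully out: its points match the first measurement ((-0.0386, -0.04) in the stand frame, from the pivot), and there is no contact force. Now the second press.

```bash
python3 -m pendant '[[[0,0,0],[0.006,0.003,0],1],[[0,0,0],[0.006,0.003,0],1],[[0,0,0],[0.006,0.003,0],1],[[0,0,0],[0.006,0.003,0],1],[[0,0,0],[0.005,0.002,0],1],[[0,0,0],[0.005,0.002,0],1],[[0,0,0],[0.005,0.002,0],1],[[0,0,0],[0,0,0],1]]'
python3 -m pendant '[[[0,0,0],[0.004,0.002,0],1],[[0,0,0],[0.003,0.001,0],1],[[0,0,0],[0.003,0.001,0],1],[[0,0,0],[0.002,0.001,0],1],[[0,0,0],[0,0,0],1],[[0,0,0],[0,0,0],1]]'
```

```text
time: 9.75
position: [0.5026, -0.2732, 0.1052]
tool_rot: [3.131, 0.233, -0.004]
ft_force: [-4.6, -3.6, 2.3]
grip_width: 0.006
time: 10.5
position: [0.5141, -0.2767, 0.1052]
tool_rot: [3.131, 0.233, -0.007]
ft_force: [-7.1, -4.1, 1.8]
grip_width: 0.005
```

```bash
python3 -m pendant '[[[0,0,0],[0.002,0.001,0],1],[[0,0,0],[0.001,0,0],1],[[0,0,0],[0,0,0],1]]'
python3 -m pendant '[[[0,0,0],[0.001,0.0005,0],1],[[0,0,0],[0.001,0.0005,0],1],[[0,0,0],[0,0,0],1],[[0,0,0],[0,0,0],1],[[0,0,0],[0,0,0],1],[[0,0,0],[0,0,0],1]]'
```

```text
time: 10.88
position: [0.5167, -0.2774, 0.1052]
tool_rot: [3.131, 0.232, -0.009]
ft_force: [-7.6, -3.7, 2.9]
grip_width: 0.004
time: 11.62
position: [0.5167, -0.2775, 0.1051]
tool_rot: [3.133, 0.232, -0.016]
ft_force: [-13.4, -2.3, 7.4]
grip_width: 0.005
```

```bash
python3 -m pendant '[[[0,0,0],[0.001,0,0],1],[[0,0,0],[0,0,0],1],[[0,0,0],[0,0,0],1],[[0,0,0],[0,0,0],1],[[0,0,0],[0,0,0],1]]'
python3 - <<'E'
from h import *
from g import *
from bench import monitor,eyes
s=monitor.get_state();print(s["time"],s["position"],"F lever",(R(yaw+.3).T@s["ft_force"][:2]).round(1),"tcp rel pad",(R(yaw+.3).T@(s["position"][:2]-pad(.3))).round(4))
d=eyes.get_image("scene");a=load("scene")["color"].astype(int)
for n,(x0,y0,x1,y1) in dict(bottle=(335,245,372,295),dish=(380,242,418,272),slides=(364,180,396,210)).items():
  print(n,"mean abs diff",abs(d["color"].astype(int)-a)[y0:y1,x0:x1].mean().round(2))
cv2.imwrite("pics/c7.png",d["color"][:,:,::-1])
E
```

```text
time: 12.25
position: [0.5167, -0.2774, 0.1051]
tool_rot: [-3.133, -0.232, 0.019]
ft_force: [-15.7, -1.7, 9.4]
grip_width: 0.008
12.25 [ 0.51673843 -0.27743174  0.10505161] F lever [-15.7   1.4] tcp rel pad [-0.0113  0.0021]
bottle mean abs diff 6.83
dish mean abs diff 0.39
slides mean abs diff 4.16
```

View pics/c7.png

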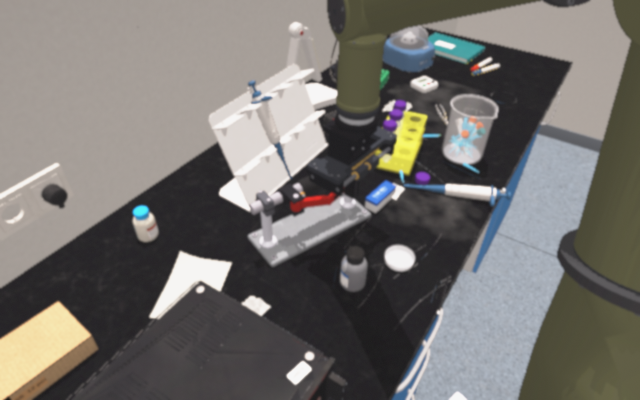

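The bottle (353,270), dish (399,258) and slide box (381,195) are where they stood; the pixel differences are only shading. The lever is held in at its stop with about 16 N, so I hand in.

```bash
python3 -c "
from bench import order
print(order.close_job())"
```

```text
the job is handed in; nothing more can be done
None
```

I pressed the red lever in to its stop with the outside of the shut fingers and held it there about 0.5 s. I then let it spring fully out, pressed it in again, and handed the job in at about 12 s while still holding it.

- **At the stop:** on both presses the finger tip stopped advancing at x ≈ 0.5167 m while the force rose to about 16 N, almost square to the lever face. I never read the joint angle directly. A finger-to-face distance of 11 mm fits the 0.30 rad stop, but the fingers' thickness that way was not measured. The camera could not separate 0.30 from 0.27 rad.
- **Released:** the visible part of the lever, nearest the pivot, matched its first measurement, and the contact force was near zero.
- **Upward force:** the wrist also read 7–9 N upward while holding. I put this down to friction on the blade. From the given sizes, the gripper body clears the clamps by about 34 mm, and no touch on the bar or stand was seen.
- **Bottle, dish and slide box:** they are at the same pixels as at the start. The bottle and slide-box areas differed slightly in brightness, which I judged to be shadow from the arm.

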